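# Reset the tripped bench power cut-out

## Robot

A 6-joint arm with a two-finger parallel gripper is mounted at the origin on the work surface. World frame = base frame: x ahead of the robot, y to its left, z up, the work surface at z = 0. Lengths are in m, angles in degrees, forces in N, time in s.
With the tool pointing down it reaches from about 0.25 to 0.725 m from the base axis. Payload 9.7 kg.
Tool frame: the origin (TCP) lies midway between the tips of the shut fingers; the grasp point (between the pads) lies 19 mm behind it (grasp_offset is the distance from the TCP to the grasp point, in m); z points along the fingers, x is the direction in which the jaws open and shut, and the axes are right-handed (so a half turn about z gives the same grasp; the last joint's range is limited). The gripper opens to 85 mm and grips with 20 to 120 N. Pads are 22 mm wide; open, the fingers measure 114 mm over their backs; the gripper's body (76 mm by 85 mm) begins 54 mm behind the grasp point. The pads swing forward as they close: fully open they stand 13 mm farther back than shut.
Start: joints at [71.161, 4.979, 10.078, 95.1, 0, 90], TCP at [0.178, 0.521, 0.231] pointing down, gripper open.
Joint ranges: [-179.16, 179.16], [-48.56, 103.87], [-65.8, 70.77], [-126.05, 130.52], [-82.76, 87.17], [-180, 180]. Speed limits (degrees/s): [127.2, 127.2, 147.25, 180, 180, 180].

## Interface

Orientations are given as a 3x3 rotation matrix whose columns are the frame's x, y, z axes.
In Python, from plant import sense, read_camera, job_done, grasp_offset gives the robot as it stands. The module is installed in compiled form; this text tells all that it offers.
- The arm moves only by the tool servo_tool, never from a script. Its argument "increments" is a list of rows, each a list of 2 entries, a list of its own where there are three numbers: the shift along the world's x, y, z in cm, then the turn about the world's z in degrees. A call has 1 to 10 rows; each row shifts and turns the commanded pose from where the row before left it; what a row does not reach is not made up. A row lasts 1/8 s, in which the tool goes at most 62.5 mm and 10.7 degrees, less where a joint would pass 70% of its speed; a pose out of reach is approached as far as the arm can. A call with a gripper value outside its range is refused whole. "gripper" is the closure, from -1 (fully open) to 1 (shut), set as the call begins (left out, the last holds). The fingers move at their own pace and stop on an object; "force" is the grip in N (left out, the last holds). Time passes only in rows, so rows that do not move let the fingers close. It gives the time, the measured TCP pose, the force and the opening at its end, in the units of the state.
- sense(): the state, without advancing time (a new reading comes with each control period).
- read_camera(name): name is "scene" or "side" or "wrist"; returns a dict with "frame" (480x640x3 uint8, red, green, blue), "vfov" (degrees; the focal length in pixels is half the picture's height over the tangent of half this angle, whatever the lens; pixels are square), "cx", "cy" (the principal point, pixels), "camera_from_world" (4x4, takes a point from world to camera coordinates); the wrist camera has in their place "hand_eye" (4x4, takes a point from camera to tool coordinates, whose origin is the TCP and whose axes are the tool frame's). Camera axes: x right, y down, z forward; pixel columns grow to the right and rows downward; lengths in m; the calibration is good to about 2 mm. The wrist camera is an equidistant fisheye: a pixel r from the principal point sees the ray r / f radians off the axis. A picture is of the moment at which its call begins: read the wrist's pose just before it. There is no depth.
- job_done(): hands the job in, once; it reports no verdict.
The state is a dict: "time": time; "q": joint angles; "qvel": joint speeds; "effort": joint torques, N m; "tool_pos": TCP position; "orientation": TCP orientation; "wrist_force": force on the tool from outside, world axes, zero at the start; "moment": the same for the moment, N m; "width": finger opening in m.
Only numpy, scipy, OpenCV 4.12 (cv2) and the standard library are available. Lean on these libraries where they do the work, as an engineer would, in place of code of your own. Each camera call takes 0.05 s, during which the arm holds its last target. There are 200 camera calls.

## Task

One of the two power cut-outs on the electronics bench has tripped: its orange lever stands about upright and its red catch is raised. Reset it by pushing that lever fully off, towards the white patch, until it meets its stop and the red catch stays fully down, then throw the lever fully on, towards the green patch, and let go. Press firmly, but do not strain the lever against the stop; leave the running cut-out and the other things on the bench as they are.

Things in the scene. Friction and masses are not known exactly. Their poses are not given: they have to be found in the camera images.
- cutout: The tripped cut-out, bolted down: grey housing 130 x 90 mm, 68 mm tall, on a 150 x 100 x 10 mm foot plate. Two black cheeks, 60 x 7 mm, centred 19.5 mm either side of the middle, top at 112 mm. Origin: centre of its underside. Own x axis points to the ON end (green patch on top), -x to OFF (white patch), z up; x lies within 0.45 rad of straight away from the robot.
- cutout_pivot (a point): Pivot of the tripped unit's lever, 100 mm above the housing's origin; the lever turns about the housing's y axis here. Moving the lever takes 1 to 3 N at its bar, square to the stem; on the way to OFF, from between -0.05 and -0.35 rad, its foot also presses the catch down and it takes 6 to 12 N, unevenly, until the OFF stop, where the force climbs 2 to 4 N per mm. The ON stop is plain and solid.
- cutout_lever (a joint): Angle (rad) of its T lever: 0 upright, positive leans to ON. Starts between -0.04 and 0.12. ON stop at 0.42; fully on is above 0.36. The raised catch holds it back from about 0.2 on, ever harder. The OFF stop differs from unit to unit, -0.55 to -0.98, and is found by feel. The lever stays where it is left. More than about 20 N at the bar against the OFF stop strains it.
- cutout_lever_bar (a point): Centre of the orange round handle bar of the tripped lever: diameter 16 mm, 96 mm long along the housing's y axis, 120 mm from the pivot (220 mm above the bench when upright); on a single steel stem 8 mm thick at its middle, so the outer 40 mm at either end are free all round.
- trip_catch (a joint): How far (m) the tripped unit's red catch is pressed down: 0 to 0.001 at the start (raised), 0.012 down at its stop (reset, from 0.0115 on); it stays where it is left. Its two prongs stand 12 to 19 mm to the ON side of the pivot, tops 130 (+-4) mm above the bench when raised.
- running: The other cut-out of the same make, which is on and must stay so: origin and axes as for the first; its lever leans to ON and its catch is down.
- running_lever (a joint): Angle (rad) of the running unit's lever, same meaning; about 0.4, to be left so (within 0.1).
- screw_jar_mid (a point): Middle of a clear loose jar with black cap, diameter 56 mm, 75 mm tall, standing; 37 mm above the bench. Leave alone.
- arcade_button: Loose black push button for a game controller, diameter 33 mm, 29 mm tall, origin at its underside. Leave alone.
- parts_tray: Loose white open tray 100 x 140 x 35 mm, origin at the centre of its underside. Leave alone.

How it is judged (in metres and radians):
On the way:
1. the lever has been pushed fully off, so that the catch is down at its stop (value of joint cutout_lever below -0.5 rad and value of joint trip_catch above 0.0115 m), for 0.2 s.
At the end, for the whole second after the job is handed in: The tripped unit's lever is fully on (beyond 0.36 rad) and at rest, its catch is down (at least 11.4 mm), and the running unit is still on (its lever beyond 0.29 rad) (value of joint cutout_lever above 0.36 rad and value of joint trip_catch above 0.0114 m and velocity of joint cutout_lever between -0.05 and 0.05 rad/s and value of joint running_lever above 0.29 rad); the robot touches nothing.
It fails at once if the mechanism is strained: the lever bears on its catch with more than 105 N (about 20 N or more at the bar, square to the stem) (contact force between cutout_lever and trip_catch above 105 N).
It fails at once if the lever is forced on past the raised catch (value of joint cutout_lever above 0.33 rad and value of joint trip_catch below 0.009 m).
It fails at once if the running unit's lever is moved by about 0.1 rad (value of joint running_lever below 0.28 rad).
It fails at once if the screw jar, arcade button or parts tray is shifted by more than 30 mm (distance of any of screw_jar_mid, arcade_button, parts_tray from where it was at the start of the episode above 0.03 m).
It also fails if it takes over 72 s, if anything falls off the work surface, if the arm or the gripper's body presses on something with over 40 N, if the wrist force passes 120 N, or if a joint passes its speed limit or range.

## Working session

There is one attempt and no reset: what is moved stays moved. The work goes in short steps, Python scripts to look and compute and a tool call to move; the robot and the scene stay as the last step left them, time stands still between calls to the robot, and variables do not carry over. Pictures are saved under pics/ and viewed, about 8 in all and at most 12, crops included, and the job is handed in when it is done.

Besides the shell and the picture viewer there is one more tool, called after ">>>" by a JSON object that holds its "name" and its "arguments", one argument or row to a line. servo_tool: Moves the arm, as the interface text tells. Its arguments: {"type":"object","properties":{"increments":{"type":"array","items":{"type":"array"}},"gripper":{"type":"number"},"force":{"type":"number"}},"required":["increments"]}

```bash
mkdir -p pics; cat > h.py <<'E'
import numpy as np,cv2
from plant import sense,read_camera,job_done,grasp_offset
def ray(c,u,v):
    f=240/np.tan(np.radians(c['vfov'])/2);T=np.array(c['camera_from_world']);R=T[:3,:3]
    d=R.T@np.array([(u-c['cx'])/f,(v-c['cy'])/f,1]);return -R.T@T[:3,3],d/np.linalg.norm(d)
def onz(c,u,v,z):
    o,d=ray(c,u,v);return o+d*(z-o[2])/d[2]
def tri(rs):
    A=sum(np.eye(3)-np.outer(d,d) for o,d in rs);b=sum((np.eye(3)-np.outer(d,d))@o for o,d in rs)
    p=np.linalg.solve(A,b);return p,[np.linalg.norm(np.cross(p-o,d)) for o,d in rs]
def proj(c,p):
    T=np.array(c['camera_from_world']);q=T[:3,:3]@p+T[:3,3];f=240/np.tan(np.radians(c['vfov'])/2)
    return c['cx']+f*q[0]/q[2],c['cy']+f*q[1]/q[2]
E
python3 - <<'E'
from h import *
np.set_printoptions(precision=3,suppress=True)
for n in ['scene','side']:
    c=read_camera(n);cv2.imwrite(f'pics/{n}0.png',c['frame'][:,:,::-1])
    hsv=cv2.cvtColor(c['frame'],cv2.COLOR_RGB2HSV)
    print(n,c['vfov'],ray(c,320,240))
    for nm,lo,hi in [('orange',(8,150,100),(22,255,255)),('red',(0,150,80),(6,255,255)),('green',(40,90,50),(85,255,255))]:
        m=cv2.inRange(hsv,lo,hi);k,l,s,ce=cv2.connectedComponentsWithStats(m)
        for i in range(1,k):
            if s[i,4]>15: print(nm,s[i],ce[i])
print(sense(),grasp_offset)
E
```

```text
scene 49.111920702018416 (array([1.051, 0.067, 0.784]), array([-0.576, -0.107, -0.81 ]))
orange [192 194  66  17 600] [225.107 202.145]
orange [440 228  71  18 661] [475.989 236.053]
red [441 246   6   5  28] [443.5 248. ]
green [242 281  19  13 201] [250.697 287.07 ]
green [464 286  21  13 197] [474.193 292.142]
green [  8 344   3  11  16] [  9.375 349.312]
green [  0 350  36  62 646] [ 13.025 379.992]
green [ 31 356   7  11  19] [ 34.737 361.   ]
green [  0 407   6   9  27] [  2.556 410.815]
green [  5 414   9   8  17] [  9.941 417.   ]
side 46.722000545890126 (array([0.356, 0.778, 0.747]), array([ 0.229, -0.771, -0.594]))
orange [325 152  21  28 216] [334.921 164.704]
orange [257 254  17  49 457] [264.912 278.131]
red [329 204   4  11  20] [330.4 208.6]
red [350 221   7   8  34] [353.088 224.647]
red [315 338   8  10  74] [318.5 342.5]
red [100 457  10   4  17] [104.471 458.471]
green [ 241  150   92   55 2786] [290.335 176.919]
green [304 227  14  10  94] [310.064 231.277]
green [256 349  16  15 208] [263.76  356.034]
{'time': 0.1, 'q': array([71.162,  5.009, 10.039, 95.1  , -0.   , 90.001]), 'qvel': array([-0.075, -0.017,  0.108,  0.087, -0.045, -0.056]), 'effort': array([ -0.   , -52.156,  46.565,   0.016,   0.   ,  -0.   ]), 'tool_pos': array([0.178, 0.52 , 0.231]), 'orientation': array([[ 0.323,  0.946, -0.   ],
       [ 0.946, -0.323, -0.001],
       [-0.001,  0.   , -1.   ]]), 'wrist_force': array([1.796, 0.462, 0.15 ]), 'moment': array([ 0.057, -0.039,  0.03 ]), 'width': 0.08544230524698698} 0.0187
```

View pics/scene0.png

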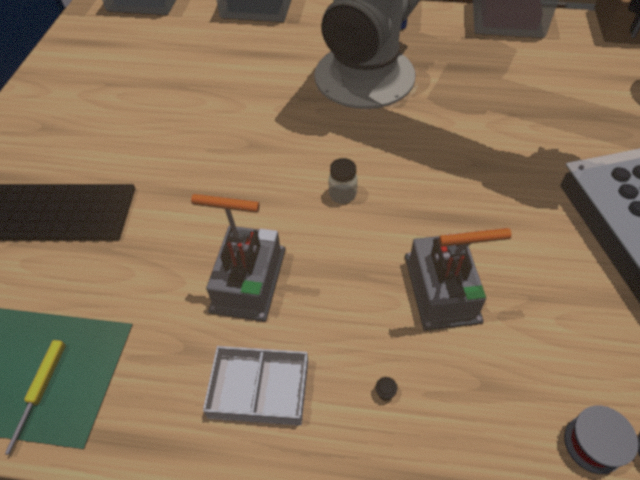

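View pics/side0.png

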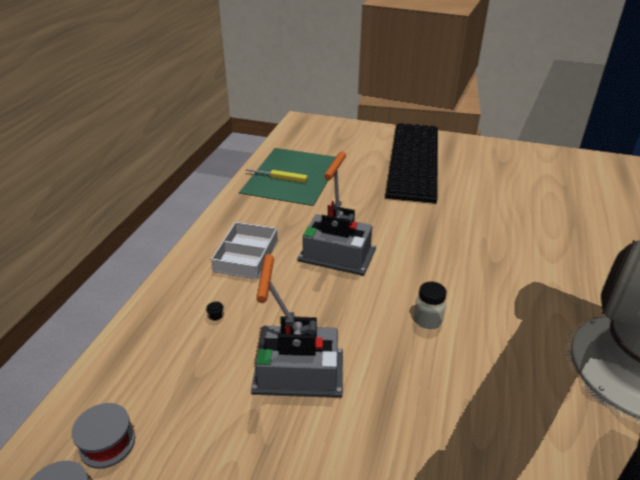

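Scene view: the tripped unit is the left one (bar about (225,202), housing about (245,280)), with the running unit right. In the side view the tripped unit is the far one (bar about (335,165)).

```bash
python3 - <<'E'
from h import *
np.set_printoptions(precision=4,suppress=True)
box={'scene':[(185,185,270,222),(235,275,275,300),(255,225,282,245)],'side':[(318,145,350,188),(300,224,320,240),(348,234,368,250)]}
rs={k:[] for k in ['b0','b1','g','w']};C={}
for n in ['scene','side']:
    c=C[n]=read_camera(n);hsv=cv2.cvtColor(c['frame'],cv2.COLOR_RGB2HSV)
    def pts(b,lo,hi):
        m=cv2.inRange(hsv,lo,hi);k=np.zeros_like(m);k[b[1]:b[3],b[0]:b[2]]=255
        v,u=np.nonzero(m&k);return np.c_[u,v].astype(float)
    P=pts(box[n][0],(8,150,60),(22,255,255));m=P.mean(0);_,_,V=np.linalg.svd(P-m);t=(P-m)@V[0]
    e=[m+V[0]*t.min(),m+V[0]*t.max()]
    # b0 = far-right (-y): scene left / side: top (far)
    e.sort(key=(lambda p:p[0]) if n=='scene' else (lambda p:p[1]))
    g=pts(box[n][1],(40,90,40),(85,255,255)).mean(0);w=pts(box[n][2],(0,0,170),(179,60,255)).mean(0)
    print(n,e,g,w)
    for k,p in zip(['b0','b1','g','w'],[*e,g,w]): rs[k].append(ray(c,*p))
    print('onz green,white',onz(c,*g,.069),onz(c,*w,.069))
R={k:tri(v) for k,v in rs.items()}
for k in R: print(k,R[k])
b0,b1=R['b0'][0],R['b1'][0];print('len',np.linalg.norm(b1-b0),'mid',(b0+b1)/2,'ang y',np.degrees(np.arctan2(-(b1-b0)[0],(b1-b0)[1])))
E
```

```text
scene [array([191.6275, 197.9067]), array([257.6958, 206.374 ])] [250.7164 287.0796] [267.1838 233.5809]
onz green,white [ 0.6462 -0.1227  0.069 ] [ 0.5397 -0.1181  0.069 ]
side [array([343.1539, 152.1006]), array([326.0012, 178.3472])] [310.0213 231.3404] [357.3333 241.119 ]
onz green,white [ 0.6465 -0.1243  0.069 ] [ 0.5435 -0.1201  0.069 ]
b0 (array([ 0.6   , -0.1975,  0.2235]), [np.float64(0.0015331340405124203), np.float64(0.0015331340405123706)])
b1 (array([ 0.6047, -0.1001,  0.2192]), [np.float64(0.002339429874658787), np.float64(0.002339429874658845)])
g (array([ 0.6463, -0.1228,  0.0698]), [np.float64(0.00035380573072344394), np.float64(0.00035380573072324087)])
w (array([ 0.5424, -0.1169,  0.072 ]), [np.float64(0.0005858315096955623), np.float64(0.0005858315096955368)])
len 0.09757897126427327 mid [ 0.6023 -0.1488  0.2213] ang y -2.757092515796818
```

>>> {"name": "servo_tool", "arguments": {
  "increments": [
    [[0,0,3.5],0],
    [[2,-3,3.5],-8],
    [[2.5,-4,3],-8],
    [[2.7,-4,0],-8],
    [[2.7,-4,0],-8],
    [[2.7,-4,0],-8],
    [[2.7,-4,0],-8],
    [[2.7,-4,0],-8],
    [[2.7,-4,0],-8],
    [[2.7,-4,0],-8]
  ],
  "gripper": -1,
  "force": 25
}}

```text
time: 1.45
tool_pos: [0.4122, 0.1691, 0.3313]
orientation: [[1.0, -0.019, 0.0], [-0.019, -1.0, 0.0], [0.0, -0.0, -1.0]]
wrist_force: [-0.1, 0.4, -0.8]
width: 0.0857
```

>>> {"name": "servo_tool", "arguments": {
  "increments": [
    [[2.7,-4,0],-2],
    [[2.7,-4,0],0],
    [[2.7,-4,0],0],
    [[2.7,-4,0],0],
    [[2.7,-4,0],0],
    [[2.7,-4,0],0],
    [[0,0,0],0],
    [[0,0,0],0]
  ]
}}

```text
time: 2.45
tool_pos: [0.5734, -0.0694, 0.331]
orientation: [[0.999, -0.05, -0.001], [-0.05, -0.999, 0.0], [-0.001, -0.0, -1.0]]
wrist_force: [-0.4, -0.6, -0.4]
width: 0.0855
```

>>> {"name": "servo_tool", "arguments": {
  "increments": [
    [[1.5,-2.6,0],0],
    [[1.5,-2.6,0],0],
    [[0,0,-3],0],
    [[0,0,-3],0],
    [[0,0,-2],0],
    [[0,0,0],0]
  ]
}}

```text
time: 3.2
tool_pos: [0.6027, -0.1202, 0.2506]
orientation: [[0.999, -0.048, -0.002], [-0.048, -0.999, 0.0], [-0.002, -0.0, -1.0]]
wrist_force: [-0.5, 0.4, -0.0]
width: 0.0854
```

```bash
python3 - <<'E'
from h import *
a=read_camera('scene')['frame'][120:330,120:400];b=read_camera('side')['frame'][100:310,220:500]
cv2.imwrite('pics/m1.png',cv2.resize(np.hstack([a,b]),(800,300))[:,:,::-1])
E
```

```text
(no output)
```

View pics/m1.png

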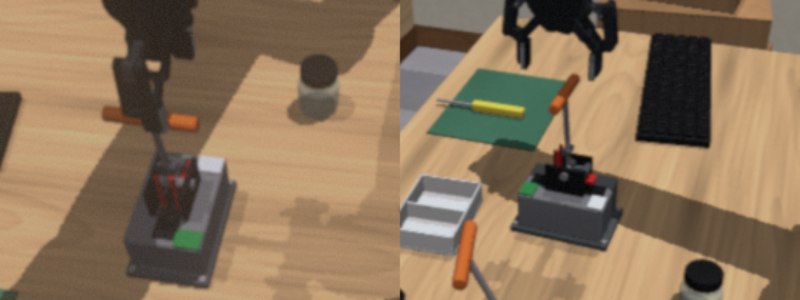

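The jaws straddle the bar's +y end: in the side view the fingers are at about (520,50) and (597,60), with the bar between them at (565,92). Next I go down and close.

>>> {"name": "servo_tool", "arguments": {
  "increments": [
    [[0,0,-1.6],0],
    [[0,0,-1.6],0],
    [[0,0,-1.5],0],
    [[0,0,0],0]
  ]
}}

```text
time: 3.8
tool_pos: [0.6033, -0.1212, 0.2038]
orientation: [[0.999, -0.049, -0.001], [-0.049, -0.999, 0.0], [-0.001, -0.0, -1.0]]
wrist_force: [0.1, -0.0, 1.2]
width: 0.0855
```

>>> {"name": "servo_tool", "arguments": {
  "increments": [
    [[0,0,0],0],
    [[0,0,0],0],
    [[0,0,0],0],
    [[0,0,0],0],
    [[0,0,0],0],
    [[0,0,0],0],
    [[0,0,0],0],
    [[0,0,0],0]
  ],
  "gripper": 1,
  "force": 25
}}

```text
time: 4.8
tool_pos: [0.6037, -0.1215, 0.2046]
orientation: [[0.999, -0.05, 0.0], [-0.05, -0.999, -0.0], [0.0, 0.0, -1.0]]
wrist_force: [-0.7, 0.7, 3.8]
width: 0.0151
```

>>> {"name": "servo_tool", "arguments": {
  "increments": [
    [[-0.6,0.03,0],0],
    [[-0.6,0.03,0],0],
    [[-0.6,0.03,0],0],
    [[-0.5,0.03,-0.1],0],
    [[-0.5,0.02,-0.1],0],
    [[-0.5,0.02,0],0],
    [[0,0,0],0]
  ]
}}

```text
time: 5.68
tool_pos: [0.5714, -0.1201, 0.2034]
orientation: [[0.999, -0.05, 0.003], [-0.05, -0.999, -0.001], [0.003, 0.001, -1.0]]
wrist_force: [2.7, -1.9, 7.8]
width: 0.0152
```

>>> {"name": "servo_tool", "arguments": {
  "increments": [
    [[-0.4,0.02,-0.1],0],
    [[-0.4,0.02,-0.1],0],
    [[-0.4,0.02,-0.1],0],
    [[-0.4,0.02,-0.1],0],
    [[-0.4,0.02,-0.2],0],
    [[-0.4,0.02,-0.2],0],
    [[-0.4,0.02,-0.15],0],
    [[0,0,0],0]
  ]
}}

```text
time: 6.68
tool_pos: [0.5446, -0.119, 0.1947]
orientation: [[0.999, -0.05, 0.006], [-0.05, -0.999, -0.002], [0.006, 0.001, -1.0]]
wrist_force: [7.5, -1.8, 10.2]
width: 0.0148
```

>>> {"name": "servo_tool", "arguments": {
  "increments": [
    [[-0.2,0.01,-0.05],0],
    [[-0.2,0.01,-0.05],0],
    [[-0.2,0.01,-0.05],0],
    [[0,0,0],0]
  ]
}}

```text
time: 7.18
tool_pos: [0.5382, -0.1187, 0.1921]
orientation: [[0.999, -0.05, 0.004], [-0.05, -0.999, -0.001], [0.004, 0.001, -1.0]]
wrist_force: [7.5, -3.8, 4.5]
width: 0.0146
```

>>> {"name": "servo_tool", "arguments": {
  "increments": [
    [[-0.15,0.01,-0.08],0],
    [[-0.15,0.01,-0.08],0],
    [[0,0,0],0]
  ]
}}

```text
time: 7.55
tool_pos: [0.5354, -0.1186, 0.1908]
orientation: [[0.999, -0.05, 0.005], [-0.05, -0.999, -0.002], [0.005, 0.001, -1.0]]
wrist_force: [7.0, -3.3, 6.1]
width: 0.0151
```

>>> {"name": "servo_tool", "arguments": {
  "increments": [
    [[-0.15,0.01,-0.09],0],
    [[-0.15,0.01,-0.09],0],
    [[0,0,0],0]
  ]
}}

```text
time: 7.92
tool_pos: [0.5326, -0.1185, 0.1894]
orientation: [[0.999, -0.05, 0.006], [-0.05, -0.999, -0.002], [0.006, 0.002, -1.0]]
wrist_force: [7.4, -3.3, 8.0]
width: 0.0152
```

>>> {"name": "servo_tool", "arguments": {
  "increments": [
    [[-0.15,0.01,-0.08],0],
    [[-0.15,0.01,-0.08],0],
    [[0,0,0],0]
  ]
}}

```text
time: 8.3
tool_pos: [0.53, -0.1184, 0.188]
orientation: [[0.999, -0.05, 0.007], [-0.05, -0.999, -0.002], [0.007, 0.002, -1.0]]
wrist_force: [8.8, -3.3, 7.5]
width: 0.0147
```

>>> {"name": "servo_tool", "arguments": {
  "increments": [
    [[-0.15,0.01,-0.09],0],
    [[0,0,0],0]
  ]
}}

```text
time: 8.55
tool_pos: [0.5287, -0.1183, 0.1872]
orientation: [[0.999, -0.05, 0.007], [-0.05, -0.999, -0.002], [0.007, 0.002, -1.0]]
wrist_force: [11.0, -4.5, 8.7]
width: 0.0149
```

>>> {"name": "servo_tool", "arguments": {
  "increments": [
    [[-0.08,0,-0.05],0],
    [[0,0,0],0]
  ]
}}

```text
time: 8.8
tool_pos: [0.528, -0.1183, 0.1869]
orientation: [[0.999, -0.05, 0.007], [-0.05, -0.999, -0.002], [0.008, 0.002, -1.0]]
wrist_force: [10.9, -4.4, 9.1]
width: 0.0152
```

>>> {"name": "servo_tool", "arguments": {
  "increments": [
    [[-0.08,0,-0.05],0],
    [[0,0,0],0]
  ]
}}

```text
time: 9.05
tool_pos: [0.526, -0.1182, 0.1856]
orientation: [[0.999, -0.05, 0.004], [-0.05, -0.999, -0.002], [0.004, 0.002, -1.0]]
wrist_force: [6.1, -4.4, 6.8]
width: 0.0151
```

The force dropped to about 9 N, so that was a hump in the travel and not the stop. I'll carry on.

>>> {"name": "servo_tool", "arguments": {
  "increments": [
    [[-0.1,0,-0.07],0],
    [[-0.1,0.01,-0.07],0],
    [[0,0,0],0]
  ]
}}

```text
time: 9.43
tool_pos: [0.524, -0.1181, 0.184]
orientation: [[0.999, -0.05, 0.004], [-0.05, -0.999, -0.002], [0.004, 0.001, -1.0]]
wrist_force: [6.3, -3.8, 5.9]
width: 0.0153
```

>>> {"name": "servo_tool", "arguments": {
  "increments": [
    [[-0.1,0,-0.07],0],
    [[-0.1,0.01,-0.07],0],
    [[0,0,0],0]
  ]
}}

```text
time: 9.8
tool_pos: [0.5223, -0.118, 0.1829]
orientation: [[0.999, -0.05, 0.005], [-0.05, -0.999, -0.002], [0.005, 0.001, -1.0]]
wrist_force: [7.2, -4.2, 6.8]
width: 0.0151
```

>>> {"name": "servo_tool", "arguments": {
  "increments": [
    [[-0.1,0,-0.08],0],
    [[-0.1,0.01,-0.08],0],
    [[0,0,0],0]
  ]
}}

```text
time: 10.18
tool_pos: [0.5205, -0.1179, 0.1816]
orientation: [[0.999, -0.05, 0.006], [-0.05, -0.999, -0.002], [0.006, 0.002, -1.0]]
wrist_force: [7.0, -3.9, 8.8]
width: 0.015
```

>>> {"name": "servo_tool", "arguments": {
  "increments": [
    [[-0.1,0,-0.08],0],
    [[-0.1,0.01,-0.08],0],
    [[0,0,0],0]
  ]
}}

```text
time: 10.55
tool_pos: [0.5187, -0.1178, 0.1801]
orientation: [[0.999, -0.05, 0.006], [-0.05, -0.999, -0.002], [0.006, 0.002, -1.0]]
wrist_force: [8.3, -3.1, 7.4]
width: 0.015
```

>>> {"name": "servo_tool", "arguments": {
  "increments": [
    [[-0.1,0,-0.08],0],
    [[-0.1,0.01,-0.08],0],
    [[0,0,0],0]
  ]
}}

```text
time: 10.92
tool_pos: [0.5171, -0.1177, 0.1788]
orientation: [[0.999, -0.05, 0.007], [-0.05, -0.999, -0.002], [0.007, 0.002, -1.0]]
wrist_force: [9.5, -3.6, 10.7]
width: 0.015
```

>>> {"name": "servo_tool", "arguments": {
  "increments": [
    [[-0.07,0,-0.05],0],
    [[0,0,0],0]
  ]
}}

```text
time: 11.18
tool_pos: [0.5152, -0.1176, 0.1774]
orientation: [[0.999, -0.05, 0.004], [-0.05, -0.999, -0.002], [0.004, 0.001, -1.0]]
wrist_force: [5.3, -3.9, 6.3]
width: 0.0147
```

Another hump passed (about 8 N now).

>>> {"name": "servo_tool", "arguments": {
  "increments": [
    [[-0.1,0,-0.08],0],
    [[-0.1,0.01,-0.08],0],
    [[0,0,0],0]
  ]
}}

```text
time: 11.55
tool_pos: [0.5137, -0.1176, 0.1763]
orientation: [[0.999, -0.05, 0.005], [-0.05, -0.999, -0.002], [0.005, 0.001, -1.0]]
wrist_force: [7.0, -2.6, 8.6]
width: 0.0151
```

>>> {"name": "servo_tool", "arguments": {
  "increments": [
    [[-0.1,0,-0.09],0],
    [[-0.1,0.01,-0.09],0],
    [[0,0,0],0]
  ]
}}

```text
time: 11.92
tool_pos: [0.5126, -0.1175, 0.1753]
orientation: [[0.999, -0.05, 0.008], [-0.05, -0.999, -0.002], [0.008, 0.002, -1.0]]
wrist_force: [8.9, -3.7, 11.1]
width: 0.0152
```

>>> {"name": "servo_tool", "arguments": {
  "increments": [
    [[-0.07,0,-0.05],0],
    [[0,0,0],0]
  ]
}}

```text
time: 12.18
tool_pos: [0.5123, -0.1175, 0.1751]
orientation: [[0.999, -0.05, 0.009], [-0.05, -0.999, -0.002], [0.009, 0.002, -1.0]]
wrist_force: [10.8, -2.9, 12.8]
width: 0.0146
```

>>> {"name": "servo_tool", "arguments": {
  "increments": [
    [[0,0,0],0],
    [[0,0,0],0]
  ]
}}

```text
time: 12.42
tool_pos: [0.5123, -0.1175, 0.1751]
orientation: [[0.999, -0.05, 0.009], [-0.05, -0.999, -0.002], [0.009, 0.002, -1.0]]
wrist_force: [11.9, -1.9, 11.7]
width: 0.0147
```

```bash
python3 - <<'E'
from h import *
a=read_camera('scene')['frame'][200:320,180:320];b=read_camera('side')['frame'][150:270,270:410]
cv2.imwrite('pics/m2.png',cv2.resize(np.hstack([a,b]),(800,343),interpolation=2)[:,:,::-1])
for i in range(3):
    s=sense();print(s['wrist_force'],s['tool_pos'],s['moment']);read_camera('side')
E
```

```text
[10.33511856 -2.75316657 12.38896214] [ 0.51231013 -0.11751946  0.17507669] [-0.60880597 -2.50746461  0.07305313]
[10.71076344 -2.21462484 12.70178884] [ 0.51232349 -0.11751906  0.17511135] [-0.57101699 -2.53688952  0.10156292]
[10.93385439 -2.72236973 12.23280134] [ 0.51232536 -0.1175246   0.17507885] [-0.53178512 -2.46403582  0.12580336]
```

View pics/m2.png

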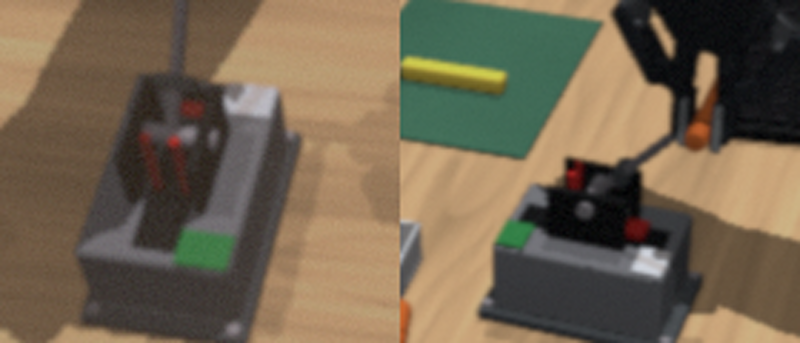

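```bash
python3 - <<'E'
from h import *
c=read_camera('side');ims={'before':cv2.imread('pics/side0.png')[:,:,::-1],'now':c['frame']}
for n,f in ims.items():
    f=f.astype(int)[192:222,322:345];red=f[:,:,0]-np.maximum(f[:,:,1],f[:,:,2])
    v,u=np.nonzero(red>35);print(n,len(v),v.min()+192,v.max()+192,u.min()+322,u.max()+322,np.clip(red,0,None)[:,:].sum(1))
# expected prong top pixel: 15.5 mm ON of pivot
ex=np.array([.9988,-.049,0]);ey=np.array([.049,.9988,0])
piv=np.array([.594,-.149,0])
for z in (.130,.118,.112): print(z,proj(c,piv+.0155*ex+[0,0,z]))
E
```

```text
before 75 192 215 323 344 [658 668 673 669 673 684 683 687 690 674 616 576 578 669 700 595 522 515
 527 516 520 515 481 361 147  14   1   4   2   1]
now 315 192 215 322 344 [822 825 829 827 831 832 834 835 834 846 847 834 816 752 685 625 528 611
 738 687 578 510 476 348 130  13   2   0   4   3]
0.13 (np.float64(330.82844361147846), np.float64(203.3494072569038))
0.118 (np.float64(330.72990982981923), np.float64(208.25351818173422))
0.112 (np.float64(330.68110143454146), np.float64(210.68275392682415))
```

>>> {"name": "servo_tool", "arguments": {
  "increments": [
    [[-0.03,0,-0.025],0],
    [[0,0,0],0],
    [[0,0,0],0]
  ]
}}

```text
time: 13.1
tool_pos: [0.5122, -0.1175, 0.175]
orientation: [[0.999, -0.05, 0.009], [-0.05, -0.999, -0.002], [0.01, 0.002, -1.0]]
wrist_force: [12.3, -3.2, 13.3]
width: 0.0151
```

```bash
python3 - <<'E'
from h import *
fs=[];F=[]
for i in range(5): F.append(sense()['wrist_force']);fs.append(read_camera('side')['frame'].astype(float))
print(np.mean(F,0),sense()['tool_pos'])
for n,f in {'before':cv2.imread('pics/side0.png')[:,:,::-1].astype(float),'now':np.mean(fs,0)}.items():
    f=f[198:222,326:336];r=f[:,:,0]-f[:,:,1]
    print(n);print(np.c_[np.arange(198,222),r.round()].astype(int))
E
```

```text
[11.76340479 -2.73518675 13.08342086] [ 0.51218967 -0.11753047  0.1749906 ]
before
[[198  35  34  34  34  34  34  34  35  30  20]
 [199  34  34  34  34  34  35  36  34  32  21]
 [200  35  35  34  34  36  42  40  36  31  22]
 [201  35  35  34  35  40  53  54  37  31  21]
 [202  34  35  35  35  35  43  50  38  29  20]
 [203  36  35  33  32  33  35  42  36  21  11]
 [204  35  32  31  37  41  43  46  32  11   1]
 [205  33  28  35  66  76  67  53  27   5  -1]
 [206  32  26  36  74  86  77  54  21   2  -1]
 [207  33  25  30  59  71  64  45  16   2  -3]
 [208  32  24  28  55  68  62  47  24   6   1]
 [209  33  25  29  58  67  62  49  35  14   1]
 [210  33  26  28  59  68  64  52  39  17   1]
 [211  33  25  27  60  67  64  52  37  16   2]
 [212  33  24  28  56  69  63  56  35  16   1]
 [213  32  24  28  57  67  67  55  37  19   2]
 [214  29  23  27  55  66  64  58  36  18   2]
 [215  18  15  21  43  55  57  52  35  13   2]
 [216   5   5   8  17  26  29  28  16   7   0]
 [217  -1  -2   0   3   3   5   7   4   2  -1]
 [218   0   3   2  -3   0   0   0   2   0  -1]
 [219  -4   2  -2  -2   0   2 
[... 544 characters left out ...]
  34  25  11   4  26  52  65  54  29  10]
 [208  34  25  14  15  30  53  63  54  32  10]
 [209  34  27  33  64  72  71  70  54  29   7]
 [210  34  30  63 106 113  95  75  54  26   4]
 [211  28  25  59  97 104  88  74  51  24   2]
 [212  21  18  41  73  79  74  67  50  23   4]
 [213  20  16  36  63  71  71  62  44  19   4]
 [214  18  15  33  62  71  69  60  42  18   2]
 [215  10   8  23  48  59  61  53  35  12   1]
 [216   2   2   7  16  26  29  26  18   5   2]
 [217   0  -1   1   1   2   6   6   2   1   1]
 [218  -1  -1  -1   0   0   0  -2  -1   0  -1]
 [219  -1   0  -2  -1  -1  -2   0   0   0  -1]
 [220   0  -2   0  -1   1   0   1   1   1   1]
 [221  -1  -1  -1   1   0   0   0   2   3   3]]
```

Force climbed to about 17.5 N with almost no travel, and the prongs sit about 5 px lower, which is about 12 mm: at the stop with the catch down. Next I throw the lever to ON.

>>> {"name": "servo_tool", "arguments": {
  "increments": [
    [[0.7,-0.03,0.55],0],
    [[0.7,-0.03,0.55],0],
    [[0.53,-0.03,0.3],0],
    [[0.53,-0.03,0.3],0],
    [[0.53,-0.03,0.3],0],
    [[0.53,-0.02,0.3],0],
    [[0.57,-0.03,0.18],0],
    [[0.57,-0.03,0.18],0],
    [[0.57,-0.03,0.18],0],
    [[0.57,-0.03,0.18],0]
  ]
}}

```text
time: 14.6
tool_pos: [0.5658, -0.1195, 0.2024]
orientation: [[0.999, -0.05, -0.003], [-0.05, -0.999, 0.0], [-0.003, -0.0, -1.0]]
wrist_force: [-4.1, -1.3, -1.9]
width: 0.0153
```

>>> {"name": "servo_tool", "arguments": {
  "increments": [
    [[0.6,-0.03,0.06],0],
    [[0.6,-0.03,0.06],0],
    [[0.6,-0.03,0.06],0],
    [[0.6,-0.03,0.06],0],
    [[0.6,-0.03,-0.06],0],
    [[0.6,-0.03,-0.06],0],
    [[0,0,0],0]
  ]
}}

```text
time: 15.48
tool_pos: [0.6036, -0.1212, 0.2031]
orientation: [[0.999, -0.049, 0.001], [-0.049, -0.999, 0.001], [0.001, -0.001, -1.0]]
wrist_force: [0.6, 3.2, -0.1]
width: 0.0146
```

>>> {"name": "servo_tool", "arguments": {
  "increments": [
    [[0.54,-0.03,-0.07],0],
    [[0.54,-0.03,-0.08],0],
    [[0.54,-0.03,-0.1],0],
    [[0.54,-0.03,-0.12],0],
    [[0.54,-0.02,-0.14],0],
    [[0.54,-0.02,-0.17],0],
    [[0,0,0],0]
  ]
}}

```text
time: 16.35
tool_pos: [0.6358, -0.1228, 0.1965]
orientation: [[0.999, -0.049, 0.001], [-0.049, -0.999, 0.0], [0.001, -0.0, -1.0]]
wrist_force: [1.0, 3.0, 1.2]
width: 0.0149
```

>>> {"name": "servo_tool", "arguments": {
  "increments": [
    [[0.2,-0.01,-0.08],0],
    [[0.15,-0.01,-0.06],0],
    [[0,0,0],0]
  ]
}}

```text
time: 16.73
tool_pos: [0.6386, -0.123, 0.1953]
orientation: [[0.999, -0.049, -0.0], [-0.049, -0.999, 0.001], [-0.0, -0.001, -1.0]]
wrist_force: [-1.6, 5.2, 2.8]
width: 0.015
```

>>> {"name": "servo_tool", "arguments": {
  "increments": [
    [[0.15,-0.01,-0.06],0],
    [[0.15,-0.01,-0.06],0],
    [[0,0,0],0]
  ]
}}

```text
time: 17.1
tool_pos: [0.6414, -0.1231, 0.1939]
orientation: [[0.999, -0.049, -0.001], [-0.049, -0.999, 0.001], [-0.001, -0.001, -1.0]]
wrist_force: [-1.8, 5.1, 0.8]
width: 0.0148
```

>>> {"name": "servo_tool", "arguments": {
  "increments": [
    [[0.15,-0.01,-0.06],0],
    [[0,0,0],0]
  ]
}}

```text
time: 17.35
tool_pos: [0.6427, -0.1232, 0.1932]
orientation: [[0.999, -0.049, -0.001], [-0.049, -0.999, 0.001], [-0.001, -0.001, -1.0]]
wrist_force: [-2.9, 5.5, 0.4]
width: 0.0146
```

>>> {"name": "servo_tool", "arguments": {
  "increments": [
    [[0.15,-0.01,-0.06],0],
    [[0.15,-0.01,-0.06],0],
    [[0,0,0],0]
  ]
}}

```text
time: 17.73
tool_pos: [0.6429, -0.1232, 0.193]
orientation: [[0.999, -0.05, -0.006], [-0.05, -0.999, 0.001], [-0.006, -0.001, -1.0]]
wrist_force: [-20.6, 6.6, 11.1]
width: 0.0148
```

>>> {"name": "servo_tool", "arguments": {
  "increments": [
    [[0.15,-0.01,-0.06],0],
    [[0,0,0],0]
  ]
}}

```text
time: 17.98
tool_pos: [0.643, -0.1232, 0.1929]
orientation: [[0.999, -0.05, -0.008], [-0.05, -0.999, 0.001], [-0.008, -0.001, -1.0]]
wrist_force: [-29.6, 6.8, 15.5]
width: 0.0154
```

>>> {"name": "servo_tool", "arguments": {
  "increments": [
    [[-0.2,0.01,0.08],0],
    [[-0.1,0.01,0.04],0],
    [[0,0,0],0]
  ]
}}

```text
time: 18.35
tool_pos: [0.6428, -0.1232, 0.1931]
orientation: [[0.999, -0.049, -0.003], [-0.049, -0.999, 0.001], [-0.003, -0.001, -1.0]]
wrist_force: [-12.6, 6.5, 5.5]
width: 0.0146
```

>>> {"name": "servo_tool", "arguments": {
  "increments": [
    [[0,0,0],0],
    [[0,0,0],0],
    [[0,0,0],0],
    [[0,0,0],0],
    [[0,0,0],0],
    [[0,0,0],0],
    [[0,0,0],0],
    [[0,0,0],0]
  ],
  "gripper": -1
}}

```text
time: 19.35
tool_pos: [0.6447, -0.1237, 0.1929]
orientation: [[0.999, -0.05, 0.0], [-0.05, -0.999, -0.0], [0.0, 0.0, -1.0]]
wrist_force: [-0.4, -0.2, -0.6]
width: 0.0855
```

>>> {"name": "servo_tool", "arguments": {
  "increments": [
    [[0,0,1],0],
    [[0,0,2],0],
    [[0,0,3],0],
    [[0,0,3],0],
    [[0,0,3],0],
    [[-4,0,1],0],
    [[-5,0,0],0],
    [[-5,0,0],0],
    [[-5,0,0],0],
    [[0,0,0],0]
  ]
}}

```text
time: 20.6
tool_pos: [0.452, -0.1235, 0.3253]
orientation: [[0.999, -0.05, 0.003], [-0.05, -0.999, -0.001], [0.003, 0.001, -1.0]]
wrist_force: [0.5, 0.1, 0.6]
width: 0.086
```

```bash
python3 - <<'E'
from h import *
np.set_printoptions(precision=4,suppress=True)
box={'scene':None,'side':None};r=[];r2=[]
fr=[]
for n in ['scene','side']:
    c=read_camera(n);f=c['frame'];hsv=cv2.cvtColor(f,cv2.COLOR_RGB2HSV);m=cv2.inRange(hsv,(8,150,60),(22,255,255))
    k,l,s,ce=cv2.connectedComponentsWithStats(m);L=[(s[i],ce[i]) for i in range(1,k) if s[i,4]>100];print(n,L)
    L.sort(key=lambda a:a[1][0] if n=='scene' else a[1][1]);r.append(ray(c,*L[0][1]));r2.append(ray(c,*L[-1][1]))
    fr.append(f[120:420,150:550] if n=='scene' else f[120:420,150:550])
print(tri(r),tri(r2))
cv2.imwrite('pics/m3.png',cv2.resize(np.hstack(fr),(800,300))[:,:,::-1]);print(sense())
E
```

```text
scene [(array([183, 220,  70,  19, 703], dtype=int32), array([217.4523, 229.1195])), (array([440, 228,  71,  18, 680], dtype=int32), array([474.5824, 236.3603]))]
side [(array([304, 153,  23,  28, 228], dtype=int32), array([314.9035, 166.8377])), (array([257, 254,  17,  49, 459], dtype=int32), array([264.8736, 278.1416]))]
(array([ 0.6428, -0.1499,  0.2103]), [np.float64(0.0012842346290600627), np.float64(0.0012842346290600284)]) (array([0.613 , 0.1978, 0.2112]), [np.float64(0.0008760464049224929), np.float64(0.0008760464049224182)])
{'time': 20.7, 'q': array([-15.2234,  -2.7211,  12.8219, 105.4086,   0.002 ,  77.6344]), 'qvel': array([ 0.3234,  2.5282,  1.0393, -0.3787,  0.0041,  0.053 ]), 'effort': array([ -0.3342, -43.8197,  44.0199,   0.3118,  -0.0168,  -0.0213]), 'tool_pos': array([ 0.4547, -0.1237,  0.3241]), 'orientation': array([[ 0.9988, -0.0499,  0.0023],
       [-0.0499, -0.9988, -0.0006],
       [ 0.0023,  0.0005, -1.    ]]), 'wrist_force': array([0.0511, 0.8055, 0.3737]), 'moment': array([ 0.0048, -0.0213, -0.011 ]), 'width': 0.08518632764873431}
```

View pics/m3.png

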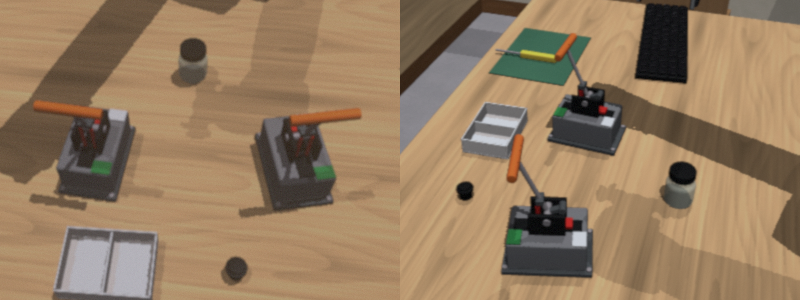

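The tripped lever's bar is at (0.643, -0.150, 0.210), which is the ON stop (0.42 rad). The running bar's pixels are unchanged, the jar, button and tray look in place, and the arm is clear.

```bash
python3 -c "
from plant import job_done;print(job_done())"
```

```text
the job is handed in; nothing more can be done
None
```

I reset the tripped cut-out, the one on the robot's right, and handed the job in. `job_done` gave no verdict, so the results below are my own measurements.

- **Off and reset:** I gripped the free +y end of the bar and followed its arc to the OFF stop at about -0.75 rad. There the force climbed to about 17.5 N at the bar with almost no further travel. On the way, two uneven spots of about 14 N gave way again, so they were not the stop. The catch prongs sat about 5 px lower in the side view, roughly 12 mm, which matches fully down to within a millimetre or two.
- **On:** I moved the lever back with only a few newtons of resistance, so the catch did not hold it back. It met the ON stop at about 0.42 rad, where I pressed with roughly 30 N before easing off, letting go and moving clear.
- **Last checks:** The bar measured (0.643, -0.150, 0.210) m, which is the ON position. The running unit's bar stayed at the same pixels, to within about a pixel and a half. The jar, button and tray looked undisturbed by eye, the wrist force was near zero, and the robot clock read about 21 s. I did not measure the catch again after the throw. No check failed or disagreed.

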